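# Hang up the pipette by way of the regrip rest

## Task

The hand pipette lies in the level storage cradle. Lay it in the sloping V-rest, nose down and button up with its collar just above the upper V, and let go of it there; then take it again by its button end and hang it upright by its collar in the empty fork of the pipette stand. Leave the other pipette hanging in its fork and do not knock over the jar or the tub.

Things in the scene. Friction and masses are not known exactly. Their poses are not given: they have to be found in the camera images.
- pipette: White round hand pipette, 200 mm long, 120 g, alike all round. x axis: nose to button; origin: on the axis at the collar's underside. Along x, mm: nose dia 10 from -132 to -104, grey shaft dia 14 to -70, handle dia 26 to 0, collar dia 44 from 0 to 6, upper handle dia 24 to 52, stem dia 10 to 60, button dia 18 to 68. Centre of mass about -20. All rigid. Starts level in the cradle.
- pipette_tip (a point): end of the nose of the pipette, on its axis, 132 mm below the collar's underside
- pipette_head (a point): top of the button of the pipette, on its axis, 68 mm above the collar's underside
- cradle: Fixed grey cradle, base 226 x 70 x 10 mm, left or right of centre; origin under it, x level towards the button end. Two 12 mm long Vs hold the pipette's axis 60 mm up, collar underside at x = 32 mm: one 48 mm wide under the handle at x = 26, one under the shaft at -56; handle free for fingers between. Clear end plate 70 mm wide, 130 mm high, at x = 110 to 116, just past the button.
- rest: Fixed aluminium rest, base 150 x 90 x 10 mm, left or right of centre; origin under it, x level towards its high end. Two 12 mm long Vs hold the pipette at 45 degrees, button end up, and open up and to -x: one, 48 mm wide, just under the collar, one 82 to 94 mm below the collar. Between them 30 mm free below the axis. A released pipette stays or slides down till its collar meets the V.
- rest_collar (a point): where the centre of the pipette's collar underside lies when the pipette is seated in the rest; 134 mm above the table
- rest_tip (a point): where the end of the pipette's nose lies when it is seated in the rest; 40 mm above the table
- rest_head (a point): where the top of the pipette's button lies when it is seated in the rest; 182 mm above the table
- stand: Fixed pipette stand, base 130 x 260 mm; origin on the table midway between two forks 150 mm apart along y, open to -x. Fork top 185 mm up, plate 10 thick. Slot 32 mm wide, closed 17 mm behind the seat; prongs 16 wide end 22 mm before the seat in lips 5 mm high: a collar passes over the lips, then lowers. Column 60 mm behind seat, below fork top. +y fork holds the other pipette; -y fork is empty.
- fork_free (a point): seat of the empty fork: where the centre of the collar's underside belongs, on the level of the fork's top face, 185 mm above the table
- fork_mouth (a point): a point 60 mm straight out in front of the seat of the empty fork, at the same height; gives the way in
- spare: the other pipette, the same as the first, hanging upright in the +y fork of the stand; origin at the underside of its collar, z axis up to the button
- jar: loose amber glass jar, 44 mm diameter, 65 mm high; origin under its centre
- tub: loose white plastic tub, 56 mm diameter, 80 mm high; origin under its centre
There are look-alikes about, which are no part of the job. What is shaped like the spare but red is not meant. What is shaped like the jar but blue is not meant.

How it is judged:
By the outcome, as a careful person would: the job done as asked, in the order asked, and still so for the second after the job is handed in, with the robot touching nothing.
It also fails if it takes over 69 s, if anything falls off the work surface, if the arm or the gripper's body presses on something with over 40 N, if the wrist force passes 120 N, or if a joint passes its speed limit or range.

## Robot

A 7-joint arm with a two-finger parallel gripper is mounted at the origin on the work surface. World frame = base frame: x ahead of the robot, y to its left, z up, the work surface at z = 0. Lengths are in m, angles in rad, forces in N, time in s.
With the tool pointing down it reaches from about 0.4 to 0.9 m from the base axis. Payload 5.6 kg.
Tool frame: the origin (TCP) lies midway between the tips of the shut fingers; the grasp point (between the pads) lies 19 mm behind it; y points along the fingers, z is the direction in which the jaws open and shut, and the axes are right-handed (so a half turn about y gives the same grasp; the last joint's range is limited). The gripper opens to 92 mm and grips with 3 to 60 N. Pads are 20 mm wide; open, the fingers measure 128 mm over their backs; the gripper's body (75 mm by 189 mm) begins 69 mm behind the grasp point.
Start: joints at [-1.293, 0.468, -0.012, 1.603, 0.006, 1.071, -0.056], TCP at [0.205, 0.617, 0.215] pointing down, gripper open.
Joint ranges: [-2.53, 2.53], [-0.31, 2.02], [-1.57, 1.55], [0.28, 2.44], [-1.29, 4.43], [0.15, 1.84], [-2.92, 2.92]. Speed limits (rad/s): [2.57, 2.57, 3.14, 3.14, 3.14, 3.14, 3.14].

## Interface

Orientations are given as a 3x3 rotation matrix whose columns are the frame's x, y, z axes.
In Python, from station import env, effector, solver, viewer, workorder, search_frame, tip_of gives the robot as it stands. Calls block until the motion is done:
- env.reach(position, orientation): joint-space move of the TCP to a pose.
- env.movel(position, frame=None, rate=0.15): straight line of the TCP; frame=None keeps the orientation; rate is the mean speed in m/s.
- env.goto_joints(angles): joint-space move.
- effector.release() and effector.grasp(squeeze=None): open the fingers fully, or close them until they stop; squeeze is the grip in N (None keeps the last).
- env.pause(seconds).
- solver.inverse_kinematics(position, orientation): joint angles nearest the present ones, or None.
- env.sense(): the state.
- viewer.read_camera(name): name is "scene" or "top"; returns (picture, depth): 384x512x3 uint8, red, green, blue; 384x512 float32, m along the optical axis (not along the pixel's ray), 0 where there is no reading.
- viewer.camera_info(name): a dict with "intrinsics" (3x3 intrinsics, pixels), "eye" and "rotation" of the camera in the world. Camera axes: x right, y up, looking along -z (the intrinsics and any distortion apply to the point x, -y, -z); pixel columns grow to the right and rows downward; lengths in m; the calibration is good to about 2 mm. A picture is of the moment at which its call begins. camera_info takes no time and is no camera call.
A pose or a line that the arm cannot do raises env.PlanningError and nothing moves.
- workorder.finish_job(): hands the job in, once; it reports no verdict.
Trained networks look in the newest picture that a camera, given by its name, has taken for a name from the list of things; names that differ only in an ending like _2 or _b are one class to them, and where a whole thing is asked for, a point or a joint stands for the part that bears it (a point fixed in the world has none). Each returns a list of dicts, best first, with "score" (0 to 1); they miss things now and then, are a little off and sometimes report something else, mostly with a low value. They report only what shows in the picture. A call takes as long as a camera call. They do not tell look-alikes from the thing itself.
- search_frame(camera, name): "at" ([x, y, z] in m, in world coordinates, good to about 4 mm: the middle of the surface that is visible of it).
- tip_of(camera, name): "at" ([x, y, z] in m, in world coordinates, good to about 4 mm: a listed point, or the origin of a listed thing).
The state is a dict: "t": time; "joint_positions": joint angles; "joint_velocities": joint speeds; "tau": joint torques, N m; "ee_pos": TCP position; "tcp_rot": TCP orientation; "wrist_force": force on the tool from outside, world axes, zero at the start; "moment": the same for the moment, N m; "gripper_width": finger opening in m.
Only numpy, scipy, OpenCV 4.12 (cv2) and the standard library are available. Lean on these libraries where they do the work, as an engineer would, in place of code of your own. Each camera call takes 0.05 s, during which the arm holds its last target.

## Working session

There is one attempt and no reset: what is moved stays moved. The work goes in short steps, each a Python script; the robot and the scene stay as the last script left them, time stands still between calls to the robot, and variables do not carry over. Pictures are saved under pics/ and viewed, and the job is handed in when it is done.

```bash
ls; mkdir -p pics
python3 - <<'E'
from station import env, effector, solver, viewer, workorder, search_frame, tip_of
import cv2, numpy as np
for c in ["scene","top"]:
    p,d=viewer.read_camera(c); cv2.imwrite(f"pics/{c}0.png",p[:,:,::-1]); np.savez(f"{c}0.npz",p=p,d=d)
    i=viewer.camera_info(c); print(c,{k:np.round(v,4).tolist() if not isinstance(v,str) else v for k,v in i.items()})
    for n in ["pipette","cradle","rest","stand","spare","jar","tub"]:
        print(n,[(np.round(r["at"],3).tolist(),round(r["score"],2)) for r in tip_of(c,n)])
    for n in ["pipette_tip","pipette_head","rest_collar","rest_tip","rest_head","fork_free","fork_mouth"]:
        print(n,[(np.round(r["at"],3).tolist(),round(r["score"],2)) for r in tip_of(c,n)])
print(env.sense())
E
```

```text
pics
scene {'intrinsics': [[399.7655, 0.0, 248.2256], [0.0, 399.7655, 187.6978], [0.0, 0.0, 1.0]], 'eye': [1.0812, 0.0221, 1.0038], 'rotation': [[-0.1176, -0.8617, 0.4937], [0.9931, -0.1043, 0.0543], [0.0047, 0.4967, 0.8679]]}
pipette [([0.454, 0.257, 0.06], 0.59)]
cradle [([0.462, 0.223, -0.002], 0.62)]
rest [([0.462, -0.242, -0.0], 0.98), ([0.603, 0.049, -0.002], 0.72)]
stand [([0.604, 0.048, 0.002], 0.84)]
spare [([0.722, 0.255, 0.134], 0.75), ([0.598, 0.119, 0.186], 0.6)]
jar [([0.549, 0.414, -0.0], 0.78)]
tub [([0.664, -0.432, -0.001], 0.84)]
pipette_tip [([0.477, 0.127, 0.064], 0.58)]
pipette_head [([0.447, 0.321, 0.062], 0.73), ([0.556, -0.042, 0.182], 0.32)]
rest_collar [([0.469, -0.216, 0.134], 0.61)]
rest_tip [([0.444, -0.305, 0.038], 0.64)]
rest_head [([0.48, -0.165, 0.179], 0.61)]
fork_free [([0.614, -0.032, 0.189], 0.56), ([0.444, 0.323, 0.062], 0.34)]
fork_mouth [([0.552, -0.041, 0.184], 0.95), ([0.447, 0.321, 0.062], 0.71)]
top {'intrinsics': [[424.3863, 0.0, 257.1266], [0.0, 424.3863, 200.3057], [0.0, 0.0, 1.0]], 'eye': [0.3774, -0.0029, 1.4728], 'rotation': [[0.0266,
[... 970 characters left out ...]
 1.07140097, -0.05630105]), 'joint_velocities': array([-0.00107778,  0.00084455,  0.00091255, -0.0005248 ,  0.00037236,
        0.00027325,  0.0005122 ]), 'tau': array([ 3.44505688e-04, -5.20415604e+01, -1.22630736e-02, -2.44047296e+01,
       -5.65990317e-02,  1.14850767e-02,  2.07091432e-05]), 'ee_pos': array([0.20502685, 0.61680546, 0.21458344]), 'tcp_rot': array([[ 9.48948064e-01,  4.36923891e-05,  3.15432355e-01],
       [-3.15432355e-01, -1.18590206e-05,  9.48948065e-01],
       [ 4.52025269e-05, -9.99999999e-01,  2.52839851e-06]]), 'wrist_force': array([ 0.38390942, -0.18278076,  0.29031356]), 'moment': array([0.00316221, 0.06372895, 0.04547374]), 'gripper_width': 0.09205439872541894}
```

View pics/scene0.png

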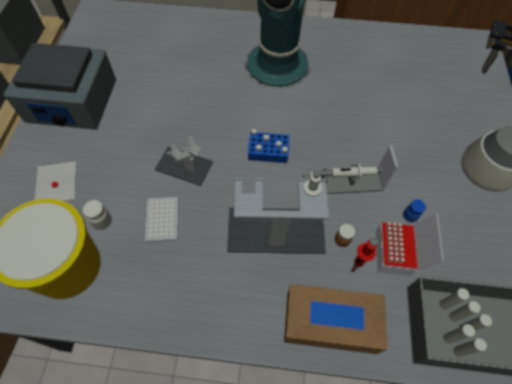

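View pics/top0.png

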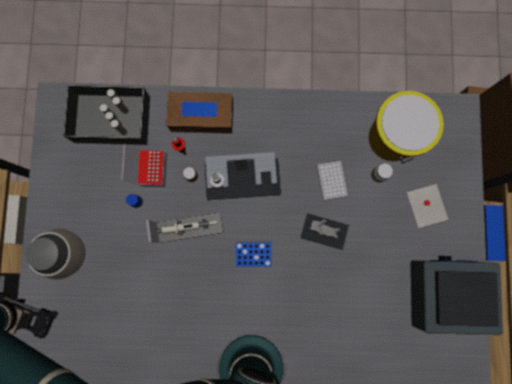

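The scene picture shows the pipette in the cradle at about (345,175), the V-rest at (185,158), and the empty fork at about (250,190). The spare hangs at (313,182), the amber jar is at (345,233), and the red look-alike is at (365,250). Next I'll average more measurements and check IK for the whole plan.

```bash
cat > h.py <<'E'
from station import env, effector, solver, viewer, workorder, search_frame, tip_of
import cv2, numpy as np
def unit(v): v=np.asarray(v,float); return v/np.linalg.norm(v)
def cloud(c):
    p,d=viewer.read_camera(c); i=viewer.camera_info(c); K=i["intrinsics"]
    v,u=np.mgrid[:d.shape[0],:d.shape[1]]
    X=np.stack([(u-K[0,2])/K[0,0]*d,-(v-K[1,2])/K[1,1]*d,-d],-1)
    return p,d,X@np.array(i["rotation"]).T+i["eye"]
def R(y,x):  # tool y (pointing), tool x
    y=unit(y); x=unit(np.array(x)-np.dot(x,y)*y); return np.stack([x,y,np.cross(x,y)],1)
E
python3 - <<'E'
from h import *
names=["pipette","pipette_tip","pipette_head","rest_collar","rest_tip","rest_head","fork_free","fork_mouth","stand","spare","cradle"]
acc={}
for k in range(3):
  for c in ["scene","top"]:
    viewer.read_camera(c)
    for n in names:
        for r in tip_of(c,n):
            acc.setdefault((n,c),[]).append(r["at"])
for n in names:
    for c in ["scene","top"]:
        a=np.array(acc.get((n,c),[[np.nan]*3])); m=np.median(a,0); a=a[np.linalg.norm(a-m,axis=1)<.02]
        print(n,c,len(a),a.mean(0).round(4),a.std(0).round(4))
print(env.sense()["t"])
# depth: clouds
for c in ["scene","top"]:
    p,d,X=cloud(c); np.savez(c+"X.npz",p=p,d=d,X=X)
    x,y,z=X[...,0],X[...,1],X[...,2]
    s=(abs(x-.6)<.06)&(y<.09)&(y>-.09)&(z>.178)&(z<.2)
    print(c,s.sum())
E
```

```text
pipette scene 3 [0.4567 0.2563 0.0581] [0.0015 0.0014 0.0021]
pipette top 3 [0.4579 0.2557 0.0608] [0.0015 0.001  0.0008]
pipette_tip scene 3 [0.4779 0.1266 0.0602] [0.0017 0.001  0.0009]
pipette_tip top 0 [nan nan nan] [nan nan nan]
pipette_head scene 3 [0.4462 0.3208 0.0598] [0.0001 0.0026 0.0006]
pipette_head top 0 [nan nan nan] [nan nan nan]
rest_collar scene 3 [ 0.4682 -0.2157  0.1363] [0.0012 0.0013 0.0011]
rest_collar top 2 [ 0.4683 -0.2127  0.1369] [0.0012 0.0002 0.0007]
rest_tip scene 3 [ 0.4461 -0.3061  0.0379] [0.0011 0.0015 0.0021]
rest_tip top 0 [nan nan nan] [nan nan nan]
rest_head scene 3 [ 0.4841 -0.1656  0.1822] [0.0015 0.0006 0.0019]
rest_head top 3 [ 0.4769 -0.1658  0.1802] [0.0022 0.0018 0.0012]
fork_free scene 3 [ 0.6138 -0.0322  0.1878] [0.0008 0.0004 0.0014]
fork_free top 3 [ 0.6145 -0.0304  0.1846] [0.0011 0.0014 0.0006]
fork_mouth scene 2 [ 0.5536 -0.0402  0.1824] [0.     0.0006 0.0001]
fork_mouth top 0 [nan nan nan] [nan nan nan]
stand scene 3 [ 0.6063  0.0465 -0.0014] [0.0013 0.0009 0.0023]
stand top 0 [nan nan nan] [nan nan nan]
spare scene 0 [nan nan nan] [nan nan nan]
spare top 0 [nan nan nan] [nan nan nan]
cradle scene 3 [ 0.4621  0.2213 -0.0028] [0.0024 0.0008 0.0004]
cradle top 3 [ 0.4616  0.2203 -0.0007] [0.0003 0.0018 0.0006]
5.1
scene 549
top 339<stdin>:13: RuntimeWarning: Mean of empty slice.
  ret = um.true_divide(
  ret = _var(a, axis=axis, dtype=dtype, out=out, ddof=ddof,
  arrmean = um.true_divide(arrmean, div, out=arrmean,
  ret = um.true_divide(
```

Run:
```python
from h import *
from scipy.optimize import minimize
import cv2
imgs=[]
for c in ["scene","top"]:
    f=np.load(c+"X.npz"); X=f["X"]; x,y,z=X[...,0],X[...,1],X[...,2]
    # fork top-ish points, both forks
    s=(abs(x-.61)<.09)&(abs(y-.045)<.17)&(z>.176)&(z<.194)
    P=X[s]; print(c,len(P),np.median(P[:,2]))
    o=np.array([.6142,-.0313]); th=np.arctan2(.0085,.0606); cs,sn=np.cos(th),np.sin(th)
    L=(P[:,:2]-o)@np.array([[cs,-sn],[sn,cs]])
    m=np.zeros((300,800),np.uint8)+0
    for a,b in L: cv2.circle(m,(int(200+b*2500+0),int(150+a*2500)),2,255,-1)
    imgs.append(m)
m=np.vstack(imgs)
for k in (0,300):
    for b in (-32,-16,16,32): cv2.line(m,(int(200+b*2.5),k),(int(200+b*2.5),k+299),120,1)
    for a in (-22,0,17): cv2.line(m,(0,int(k+150+a*2.5)),(799,int(k+150+a*2.5)),120,1)
cv2.imwrite("pics/fork.png",m)
p=cv2.imread("pics/scene0.png"); cv2.imwrite("pics/crop.png",cv2.resize(p[120:260,130:420],None,fx=2.7,fy=2.7,interpolation=2))
```

```text
scene 2181 0.1862799462127257
top 1248 0.18550067074646426
```

View pics/fork.png

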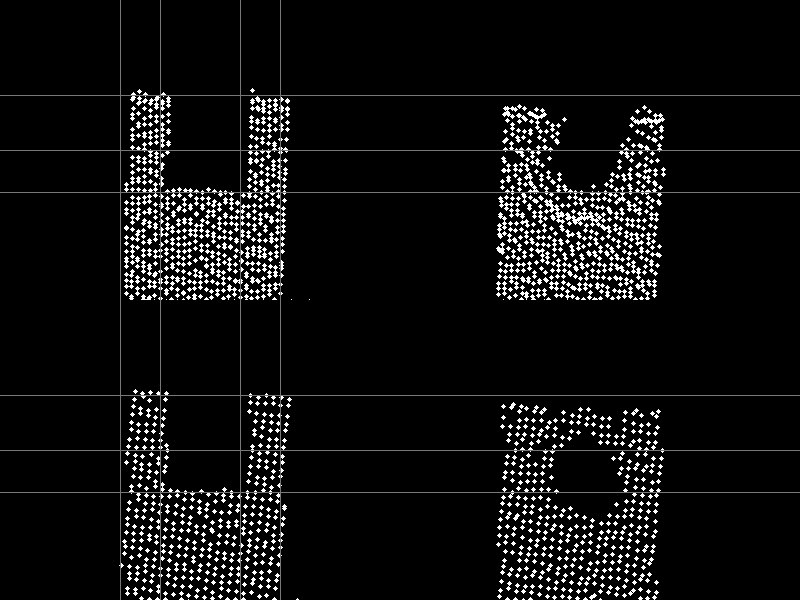

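View pics/crop.png

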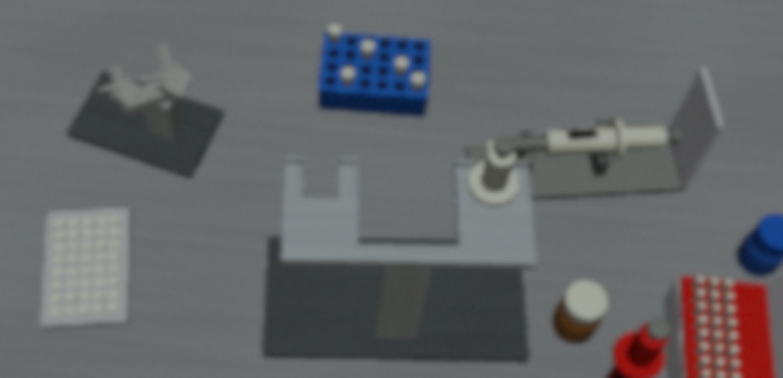

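The empty fork's outline is clean in both clouds. I'll fit the fork template for position and yaw, and fit the pipette's axis from depth.

Run:
```python
from h import *
from scipy.optimize import minimize
def clean(c):
    f=np.load(c+"X.npz"); return f["X"],f["p"]
for c in ["scene","top"]:
    X,p=clean(c); x,y,z=X[...,0],X[...,1],X[...,2]
    s=(abs(x-.61)<.11)&(abs(y+.03)<.05)&(z>.176)&(z<.196); P=X[s][:,:2]
    b=(abs(x-.61)<.11)&(abs(y+.03)<.05)&(z<.17)&(z>-.02); 
    def cost(q):
        th=q[2]; cs,sn=np.cos(th),np.sin(th); L=(P-q[:2])@np.array([[cs,-sn],[sn,cs]])
        a,bb=L[:,0]*1e3,np.abs(L[:,1]*1e3)
        k=a<25
        pen=np.clip(-22-a,0,9)**2+np.clip(bb-32,0,9)**2
        ins=np.minimum(np.clip(16-bb,0,None),np.clip(17-a,0,None))**2   # inside slot penetration
        return (pen[k]+ins[k]).sum()
    # depth edges spread symmetric -> small bias only
    r=min((minimize(cost,[.6142,-.0313,t],method="Nelder-Mead",options=dict(xatol=1e-5,fatol=1e-3,maxiter=2000)) for t in (.08,.12,.14)),key=lambda r:r.fun)
    print(c,r.x.round(4),r.fun,len(P))
    # back of slot + sides for check
    # pipette axis: handle points between z .055-.09
    d=unit([-.0325,.1945,0]); n=np.array([-d[1],d[0],0]); o=np.array([.457,.256,.06])
    Q=X.reshape(-1,3)-o; u=Q@d; w=Q@n; zz=Q[:,2]
    for lo,hi in((-.065,-.045),(-.045,-.02),(-.02,-.002),(.008,.03),(.03,.05)):
        k=(u>lo)&(u<hi)&(abs(w)<.02)&(zz>.0)&(zz<.02)
        print("  ",lo,k.sum(),"w med",np.median(w[k]).round(4),"w rng",np.percentile(w[k],[5,95]).round(4),"ztop",np.percentile(zz[k],90).round(4))
    k=(abs(w)<.022)&(zz>.014)&(zz<.03)&(abs(u)<.03); print("  collar u",np.percentile(u[k],[5,50,95]).round(4),k.sum())
```

```text
scene [ 0.5528 -0.0329  0.084 ] 0.0 934
   -0.065 65 w med -0.0053 w rng [-0.0121  0.0058] ztop 0.0152
   -0.045 78 w med -0.005 w rng [-0.0127  0.0087] ztop 0.0155
   -0.02 65 w med -0.0061 w rng [-0.0168  0.0099] ztop 0.0149
   0.008 53 w med -0.0038 w rng [-0.0108  0.0073] ztop 0.0146
   0.03 59 w med -0.0028 w rng [-0.0098  0.0108] ztop 0.0138
  collar u [-0.0266  0.0018  0.0207] 64
top [ 0.5528 -0.0329  0.084 ] 0.0 548
   -0.065 45 w med 0.0012 w rng [-0.0105  0.0114] ztop 0.015
   -0.045 58 w med 0.001 w rng [-0.0104  0.0117] ztop 0.0145
   -0.02 44 w med 0.0012 w rng [-0.0136  0.0128] ztop 0.0161
   0.008 46 w med 0.0023 w rng [-0.0085  0.0125] ztop 0.0155
   0.03 42 w med 0.0023 w rng [-0.008   0.0123] ztop 0.015
  collar u [-0.022   0.0027  0.0257] 46
```

Run:
```python
from h import *
from scipy.optimize import minimize
for c in ["scene","top"]:
    X=np.load(c+"X.npz")["X"]; x,y,z=X[...,0],X[...,1],X[...,2]
    s=(abs(x-.61)<.11)&(abs(y+.03)<.055)&(z>.176)&(z<.196); P=X[s][:,:2]
    L0=(P-[.6142,-.0313])@np.array([[1,-.11],[.11,1]]); P=P[L0[:,0]<.03]
    def cost(q):
        cs,sn=np.cos(q[2]),np.sin(q[2]); L=(P-q[:2])@np.array([[cs,-sn],[sn,cs]])
        a,bb=L[:,0]*1e3,np.abs(L[:,1]*1e3)
        return (np.clip(-22-a,0,9)**2+np.clip(bb-32,0,9)**2+np.minimum(np.clip(16-bb,0,None),np.clip(17-a,0,None))**2).sum()
    def soft(q):  # extra: signed edges -> median positions
        cs,sn=np.cos(q[2]),np.sin(q[2]); return (P-q[:2])@np.array([[cs,-sn],[sn,cs]])*1e3
    for t in (.08,.12):
        r=minimize(cost,[.6142,-.0313,t],method="Nelder-Mead",options=dict(xatol=1e-6,fatol=1e-3,maxiter=4000,initial_simplex=np.array([[.6142,-.0313,t],[.617,-.0313,t],[.6142,-.028,t],[.6142,-.0313,t+.05]])))
        print(c,r.x.round(4),round(r.fun,1),len(P))
    L=soft(r.x); m=L[:,0]<12
    print(" front",np.percentile(L[m,0],1).round(1)," outer",np.percentile(L[m,1],[1,99]).round(1)," inner",L[m&(L[:,1]<0),1].max().round(1),L[m&(L[:,1]>0),1].min().round(1)," back",L[abs(L[:,1])<12,0].min().round(1))
# IK checks
pip=dict(o=np.array([.4563,.2558,.06]))
d=unit([-.0325,.1945,0]); 
print("cradle yaw",np.degrees(np.arctan2(d[1],d[0])))
rc=np.array([.4683,-.2145,.134]); rt=np.array([.4445,-.305,.04]); rh=np.array([.480,-.1655,.182])
h=unit([*(rh-rt)[:2],0]); print("rest yaw",np.degrees(np.arctan2(h[1],h[0])))
e=unit(h+[0,0,1])  # pipette axis in rest
dn=unit(h-[0,0,1]) # pointing direction for place
def lab(n,p,Rm):
    q=solver.inverse_kinematics(p,Rm); print(n,None if q is None else np.round(q,2))
for sg in (1,-1):
    g=pip["o"]-.041*d
    lab(f"pick {sg}",g+[0,0,-.019],R([0,0,-1],sg*d))
    g=rc-.041*e; 
    lab(f"place {sg}",g+dn*.019,R(dn,sg*e)); lab(f"preplace {sg}",g-dn*.08,R(dn,sg*e))
    lab(f"preplace2 {sg}",g-dn*.15,R(dn,sg*e))
    # axial regrasp
    g=rc+.030*e; z=np.cross(h,[0,0,1])*sg; y=-e
    Rm=np.stack([np.cross(y,z),y,z],1)
    lab(f"regrasp {sg}",g-e*.019,Rm); lab(f"pre {sg}",g+e*.1,Rm)
    st=np.array([.996,.09,0]); 
    for k,zz in (("jaw y",np.array([-.09,.996,0])),("jaw x",st)):
        y=np.array([0,0,-1.]); zz=zz*sg
        Rm=np.stack([np.cross(y,unit(zz)),y,unit(zz)],1)
        lab(f"hang {k} {sg}",np.array([.614,-.031,.185+.03-.019]),Rm)
```

```text
scene [ 0.6102 -0.0284  0.0888] 0.0 362
scene [ 0.61   -0.0283  0.0924] 0.0 362
 front -18.1  outer [-31.   31.1]  inner -16.1 16.5  back 19.5
top [ 0.6115 -0.0287  0.0979] 0.0 226
top [ 0.6113 -0.0287  0.1013] 0.0 226
 front -19.8  outer [-31.6  31.8]  inner -16.1 16.2  back 18.2
cradle yaw 99.48620539943644
rest yaw 75.72241095228682
pick 1 [-0.27  0.52 -0.28  2.04  0.24  0.61  2.59]
place 1 [ 0.05  1.05  1.11  1.87 -1.24  1.81 -1.7 ]
preplace 1 [ 0.29  0.82  0.89  1.74 -1.    1.72 -1.85]
preplace2 1 [ 0.37  0.79  0.89  1.63 -0.94  1.8  -1.89]
regrasp 1 [-0.67  0.62  0.74  2.05  0.47  0.88 -0.6 ]
pre 1 [-0.82  0.5   0.76  1.94  0.44  1.15 -0.58]
hang jaw y 1 [-0.35  0.45  0.46  1.74 -0.23  1.01  1.85]
hang jaw x 1 [-0.48  0.48  0.64  1.74 -0.33  1.03  0.37]
pick -1 [-0.77  0.51  0.34  2.08 -0.29  0.6  -0.07]
place -1 [ 0.1   0.97  1.01  1.87 -1.19  1.72  1.4 ]
preplace -1 [ 0.25  0.85  0.95  1.74 -1.03  1.76  1.32]
preplace2 -1 [ 0.37  0.79  0.89  1.63 -0.94  1.8   1.25]
regrasp -1 [-0.21  0.51  0.14  2.02  0.78  1.07  2.26]
pre -1 [-0.28  0.42  0.05  1.91  0.68  1.32  2.31]
hang jaw y -1 [-0.6   0.52  0.82  1.75 -0.43  1.06 -1.11]
hang jaw x -1 [-0.85  0.82  1.35  1.76 -0.84  1.27 -2.34]
```

```bash
cat >> h.py <<'E'
pc=np.array([.4558,.2558,.0605]); pd=unit([-.0325,.1945,0])
rc=np.array([.4683,-.2145,.1345]); rh_=np.array([np.cos(np.radians(75.7)),np.sin(np.radians(75.7)),0])
re=unit(rh_+[0,0,1]); rdn=unit(rh_-[0,0,1])
def snap(c,n,box=None,f=1):
    p,d=viewer.read_camera(c); q=p[:,:,::-1]
    if box: q=q[box[0]:box[1],box[2]:box[3]]
    cv2.imwrite(f"pics/{n}.png",cv2.resize(q,None,fx=f,fy=f,interpolation=2))
def st():
    s=env.sense(); print("t",round(s["t"],2),"tcp",s["ee_pos"].round(4),"w",round(s["gripper_width"],4),"F",s["wrist_force"].round(1),"q",s["joint_positions"].round(2))
E
python3 - <<'E'
from h import *
Rp=R([0,0,-1],-pd); g=pc-.041*pd
env.reach(g+[0,0,.16],Rp); st()
env.movel(g+[0,0,-.019],rate=.2); st()
effector.grasp(squeeze=40); st()
env.movel(g+[0,0,.05],rate=.15); st()
snap("scene","s1",(80,280,200,460),3)
E
```

```text
t 6.94 tcp [0.4621 0.217  0.2204] w 0.0916 F [ 0.8  0.1 -0.3] q [-0.86  0.23  0.41  1.96 -0.11  0.98 -0.23]
t 7.98 tcp [0.4632 0.2158 0.0423] w 0.0918 F [ 0.3 -0.5 -0.3] q [-0.76  0.51  0.32  2.08 -0.28  0.6  -0.08]
t 9.01 tcp [0.4633 0.2156 0.0417] w 0.0249 F [ 1.9 -0.1 -1. ] q [-0.76  0.51  0.32  2.08 -0.28  0.6  -0.08]
t 9.62 tcp [0.4617 0.2152 0.11  ] w 0.025 F [-0.8 -0.7 -1. ] q [-0.81  0.39  0.38  2.05 -0.21  0.74 -0.14]
```

View pics/s1.png

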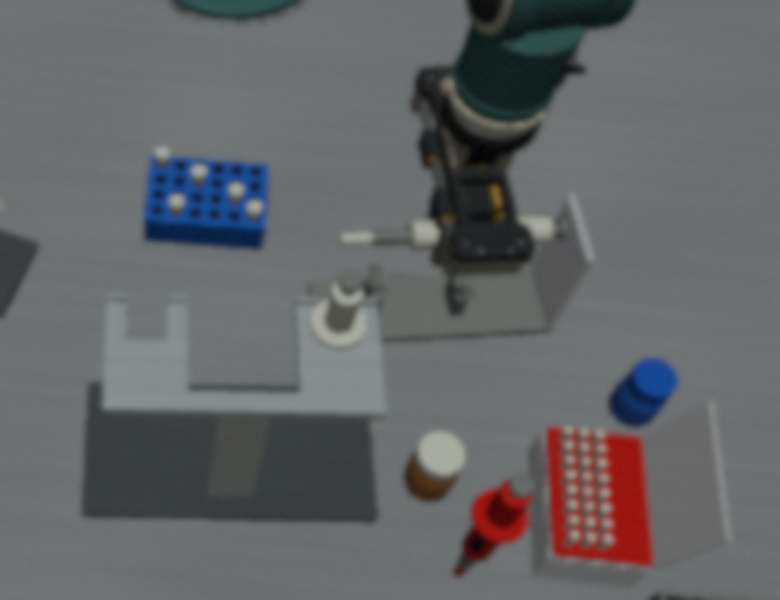

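Grasped and lifted clear: the pipette is held level, nose at about (345,237) in the crop. Next is the transfer to a pose above the rest.

Run:
```python
from h import *
env.movel(env.sense()["ee_pos"]+[0,0,.22],rate=.3); st()
Rr=R(rdn,-re); g=rc+.004*re-.041*re
q=solver.inverse_kinematics(g-rdn*.13+[0,0,.1],Rr); print(q.round(2))
env.reach(g-rdn*.13+[0,0,.1],Rr); st()
print(solver.inverse_kinematics(g+rdn*.019,Rr).round(2))
env.movel(g-rdn*.07,rate=.2);st()
d=re*.173
for c in ("scene","top"):
    snap(c,"pre_"+c)
    for n in ("pipette_tip","pipette_head","pipette","rest_tip","rest_head","rest_collar"):
        for r in tip_of(c,n)[:2]: print(c,n,np.round(r["at"],4),round(r["score"],2))
print("expected head",g-rdn*.089+.109*re, "tip",g-rdn*.089-.091*re)
```

```text
t 10.55 tcp [0.4605 0.2146 0.3275] w 0.0248 F [-0.4  0.1 -1.2] q [-0.89  0.12  0.43  1.82 -0.05  1.22 -0.28]
[ 0.47  0.58  0.66  1.58 -0.8   1.78  1.03]
t 12.56 tcp [ 0.4402 -0.3276  0.3004] w 0.0249 F [ 0.5  0.  -0.9] q [ 0.47  0.58  0.66  1.58 -0.8   1.78  1.03]
[ 0.39  0.75  0.54  1.85 -0.96  1.42  1.22]
t 13.45 tcp [ 0.45   -0.2886  0.1588] w 0.0253 F [ 0.6 -0.6 -0.6] q [ 0.44  0.71  0.6   1.74 -0.88  1.56  1.17]
scene pipette_tip [ 0.4306 -0.3622  0.1105] 0.6
scene pipette_head [ 0.4658 -0.2267  0.2487] 0.56
scene pipette_head [ 0.4308 -0.3619  0.1055] 0.37
scene pipette [ 0.4557 -0.2723  0.198 ] 0.69
scene pipette [ 0.5551 -0.0376  0.1815] 0.29
scene rest_tip [ 0.4453 -0.3042  0.0371] 0.83
scene rest_head [ 0.4795 -0.1658  0.1838] 0.96
scene rest_head [ 0.4675 -0.2187  0.1386] 0.65
scene rest_collar [ 0.4706 -0.2129  0.1366] 0.73
top pipette_tip [ 0.431  -0.3612  0.1069] 0.75
top pipette_head [ 0.4694 -0.2235  0.252 ] 0.79
top pipette [ 0.4551 -0.2695  0.2012] 0.66
top rest_tip [ 0.4401 -0.3014  0.0383] 0.74
top rest_tip [ 0.4685 -0.2266  0.249 ] 0.65
top rest_head [ 0.4778 -0.1671  0.1784] 0.93
top rest_collar [ 0.4651 -0.2118  0.1335] 0.83
expected head [ 0.46533087 -0.22614836  0.24834419] tip [ 0.43039994 -0.36318788  0.10692284]
```

```bash
python3 -c "
import cv2
a=cv2.imread('pics/pre_scene.png')[60:240,90:330];b=cv2.imread('pics/pre_top.png')[150:300,240:400]
cv2.imwrite('pics/pre.png',cv2.resize(a,None,fx=3,fy=3));cv2.imwrite('pics/pret.png',cv2.resize(b,None,fx=3,fy=3))"
```

```text
(no output)
```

View pics/pre.png

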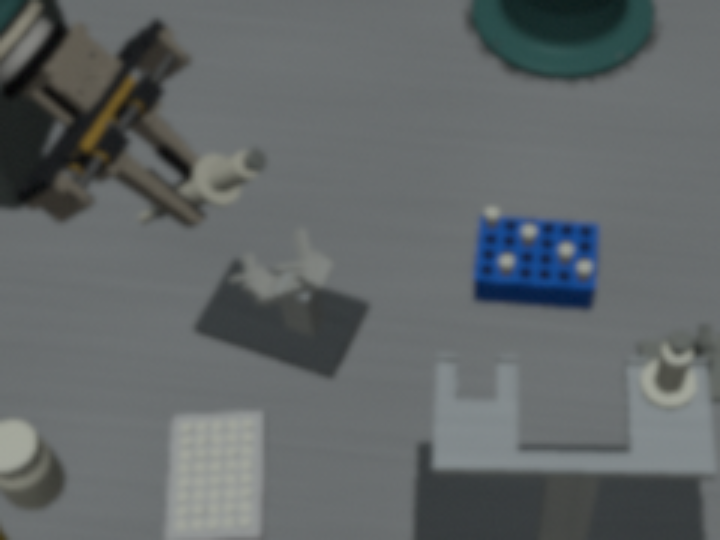

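View pics/pret.png

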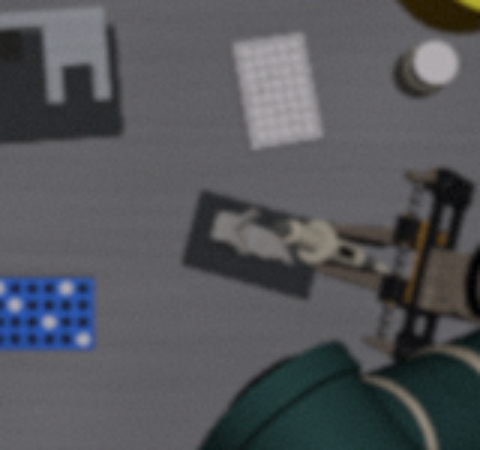

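The pipette is in the hand at 45°, button up, over the rest. The measured tip and head agree with the expected ones to about 2 mm. Lowering with a force check.

Run:
```python
from h import *
g=rc+.0025*re-.041*re+[-.0005,0,0]
env.movel(g+rdn*(.019-.006),rate=.12); st()
f0=env.sense()["wrist_force"]
for k in (.003,.001,-.0005,-.002):
    env.movel(g+rdn*(.019-k),rate=.02); f=env.sense()["wrist_force"]-f0; print(k,f.round(1)); 
    if np.linalg.norm(f)>6: break
st()
for c in ("scene","top"):
    snap(c,"pl_"+c,(60,240,90,330) if c=="scene" else (150,300,240,400),3)
```

```text
t 14.99 tcp [ 0.4634 -0.2328  0.0984] w 0.0252 F [-0.2 -0.2 -1.2] q [ 0.39  0.75  0.55  1.85 -0.96  1.43  1.22]
0.003 [ 0.9  1.1 -0.6]
0.001 [ 0.3 -0.2 -0.7]
-0.0005 [-0.9  0.4 -0.1]
-0.002 [-2.7 -2.4  5.3]
t 16.04 tcp [ 0.4645 -0.2271  0.0929] w 0.0252 F [-2.8 -2.5  4.2] q [ 0.38  0.75  0.55  1.85 -0.97  1.42  1.22]
```

View pics/pl_scene.png

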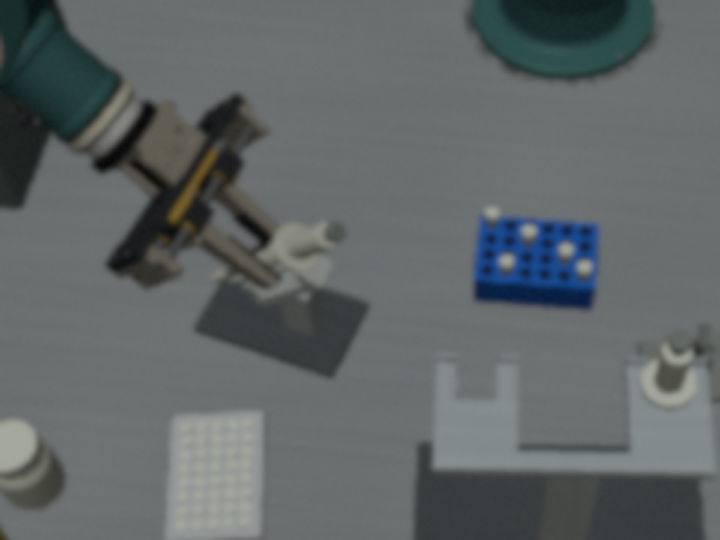

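View pics/pl_top.png

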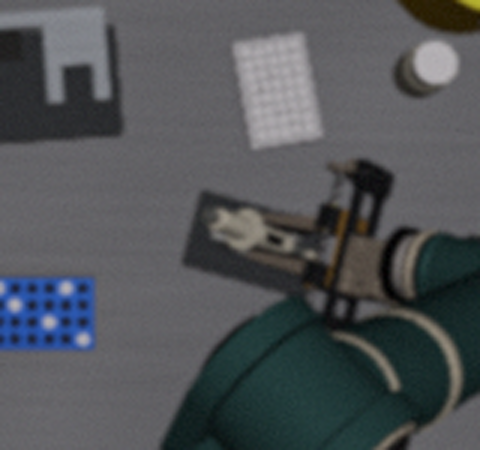

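Contact came at the expected depth with about 6 N. The pipette sits in the Vs at about (300,240) in the crop, collar above the upper V. Releasing and backing off.

Run:
```python
from h import *
effector.release(); st()
p=env.sense()["ee_pos"]
env.movel(p-rdn*.13,rate=.2); 
env.movel(p-rdn*.13+[0,0,.14],rate=.3); st()
for c in ("scene","top"):
    snap(c,"rl_"+c,(60,240,90,330) if c=="scene" else (150,300,240,400),3)
    for n in ("pipette_tip","pipette_head","pipette"):
        for r in tip_of(c,n)[:2]: print(c,n,np.round(r["at"],4),round(r["score"],2))
print("seat head",rc+.068*re,"tip",rc-.132*re)
```

```text
t 17.21 tcp [ 0.4647 -0.2265  0.0924] w 0.0919 F [ 0.3  0.9 -0.3] q [ 0.38  0.75  0.55  1.85 -0.97  1.42  1.22]
t 18.62 tcp [ 0.4422 -0.3146  0.3241] w 0.0917 F [-0.3 -0.2 -0.3] q [ 0.46  0.53  0.64  1.59 -0.79  1.79  0.98]
scene pipette_tip [ 0.4457 -0.304   0.043 ] 0.62
scene pipette [ 0.4704 -0.2104  0.1296] 0.95
top pipette_tip [ 0.4396 -0.2992  0.0417] 0.56
top pipette_head [ 0.4834 -0.163   0.1845] 0.73
top pipette_head [ 0.4692 -0.2099  0.1331] 0.26
top pipette [ 0.4688 -0.213   0.136 ] 0.89
seat head [ 0.48017652 -0.16790656  0.18258326] tip [ 0.44524558 -0.30494608  0.0411619 ]
```

View pics/rl_scene.png

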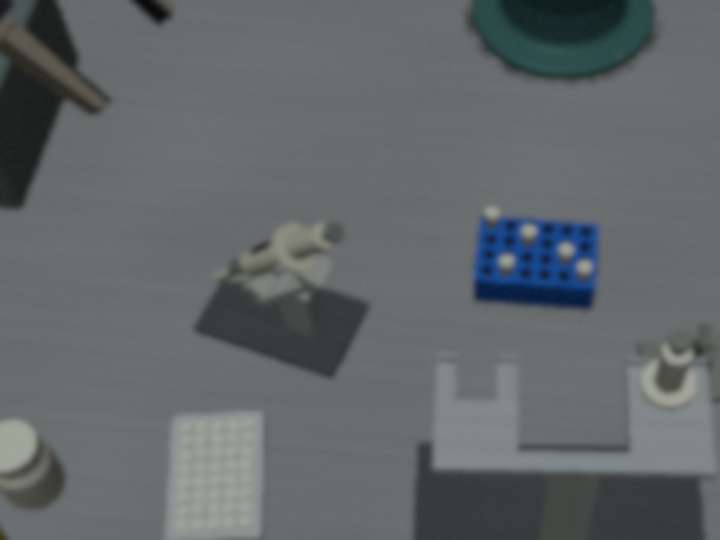

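View pics/rl_top.png

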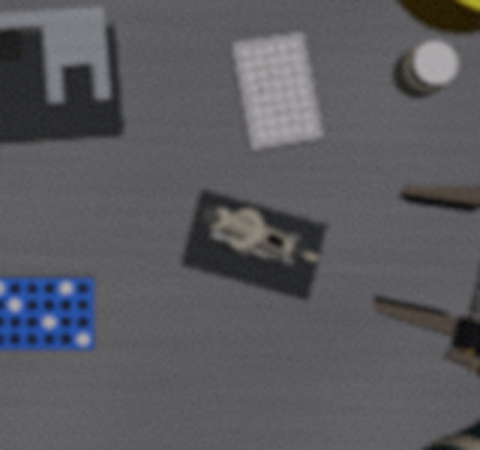

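The pipette lies released in the rest, button at (330,232) and collar at (290,243) in the scene crop. The networks agree with the seat to within about 5 mm. Now the axial regrasp on the upper handle from the button end.

Run:
```python
from h import *
z=np.cross(rh_,[0,0,1]); y=-re; Rg=np.stack([np.cross(y,z),y,z],1)
yd=np.array([0,0,-1.]); Rd=np.stack([np.cross(yd,z),yd,z],1)
g=rc+[.0005,0.0005,0]+.0335*re
env.reach(np.array([.46,-.16,.40]),Rd); st()
env.reach(g+re*.08,Rg); st()
env.movel(g-re*.019,rate=.15); st()
for c in ("scene","top"):
    snap(c,"rg_"+c,(60,240,90,330) if c=="scene" else (150,300,240,400),3)
```

```text
t 19.93 tcp [ 0.4594 -0.1608  0.3996] w 0.092 F [ 0.4 -0.9 -0.2] q [-0.26  0.02  0.54  1.76 -0.01  1.37  0.04]
t 20.73 tcp [ 0.4883 -0.1389  0.215 ] w 0.0921 F [ 0.6 -1.4  0.6] q [-0.48  0.44  0.33  1.94  0.61  1.22 -0.76]
t 21.54 tcp [ 0.4722 -0.204   0.1456] w 0.0917 F [ 0.1  0.2 -0. ] q [-0.39  0.52  0.36  2.03  0.68  1.01 -0.79]
```

View pics/rg_scene.png

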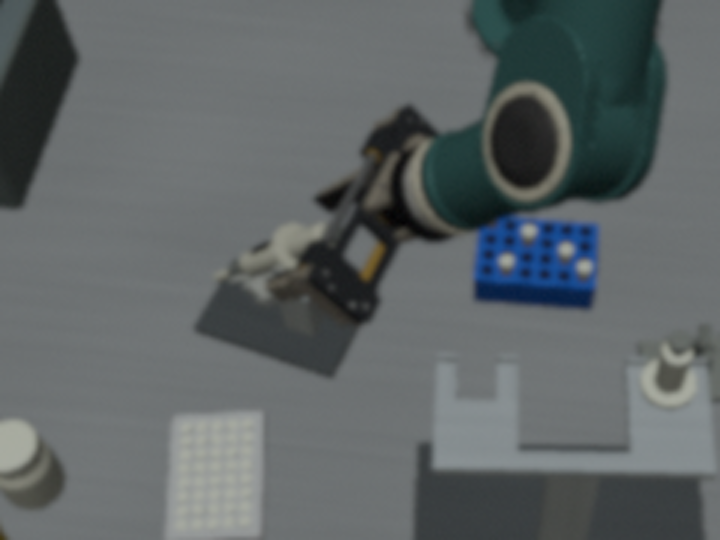

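View pics/rg_top.png

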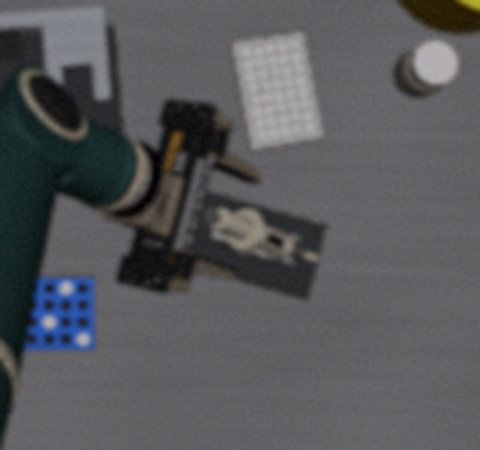

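The jaws straddle the upper handle with the collar just beyond the fingertips. Grip, lift out of the Vs, turn upright and go to the front of the fork.

```bash
cat >> h.py <<'E'
sx=np.array([np.cos(.095),np.sin(.095),0]); seat=np.array([.6122,-.0290,.1855])
E
python3 - <<'E'
from h import *
z=np.cross(rh_,[0,0,1]); yd=np.array([0,0,-1.])
zz=sx; Rd=np.stack([np.cross(yd,zz),yd,zz],1)
effector.grasp(squeeze=50); st()
p=env.sense()["ee_pos"]
env.movel(p-rdn*.07+re*.005,rate=.12); st()
env.movel(p-rdn*.07+re*.005+[0,0.03,.15],rate=.25)
t=seat-sx*.10+[0,0,.0145]
env.reach(t+[0,0,.17],Rd); st()
env.movel(t+[0,0,.05],rate=.2); env.pause(.2); st()
for c in ("scene","top"):
    p,d,X=cloud(c); np.savez("pf_"+c+".npz",p=p,X=X)
    cv2.imwrite(f"pics/pf_{c}.png",cv2.resize((p[:,:,::-1][60:260,180:420] if c=="scene" else p[:,:,::-1][120:270,180:340]),None,fx=3,fy=3))
    for n in ("pipette_tip","pipette_head","pipette","fork_free","spare"):
        for r in tip_of(c,n)[:2]: print(c,n,np.round(r["at"],4),round(r["score"],2))
E
```

```text
t 22.68 tcp [ 0.4703 -0.204   0.1448] w 0.0231 F [-3.5  3.6  5.1] q [-0.4   0.52  0.36  2.03  0.68  1.01 -0.79]
t 23.42 tcp [ 0.4591 -0.2481  0.1975] w 0.0234 F [ 0.5 -0.4 -0.8] q [-0.35  0.42  0.4   2.04  0.72  1.04 -0.69]
t 24.92 tcp [ 0.5115 -0.0395  0.3679] w 0.0228 F [-0.1 -0.4 -2.2] q [-0.31  0.1   0.35  1.75 -0.03  1.3   0.14]
t 25.87 tcp [ 0.5133 -0.0385  0.2511] w 0.0234 F [ 0.4  0.2 -1.2] q [-0.29  0.2   0.35  1.91 -0.08  1.05  0.18]
scene pipette_tip [ 0.4607 -0.2414  0.0015] 0.74
scene pipette_tip [ 0.5116 -0.0337  0.1066] 0.62
scene pipette [ 0.5143 -0.0344  0.2347] 0.51
scene fork_free [ 0.6113 -0.0301  0.1874] 0.57
scene spare [0.7205 0.2544 0.1334] 0.82
scene spare [ 6.648e-01 -4.313e-01  1.000e-04] 0.71
top pipette_head [0.6392 0.2312 0.0048] 0.73
top pipette_head [ 0.4786 -0.168   0.1778] 0.35
top fork_free [ 0.6139 -0.0293  0.1843] 0.56
top spare [0.6068 0.0482 0.0034] 0.71
top spare [0.6023 0.121  0.1822] 0.55
```

View pics/pf_scene.png

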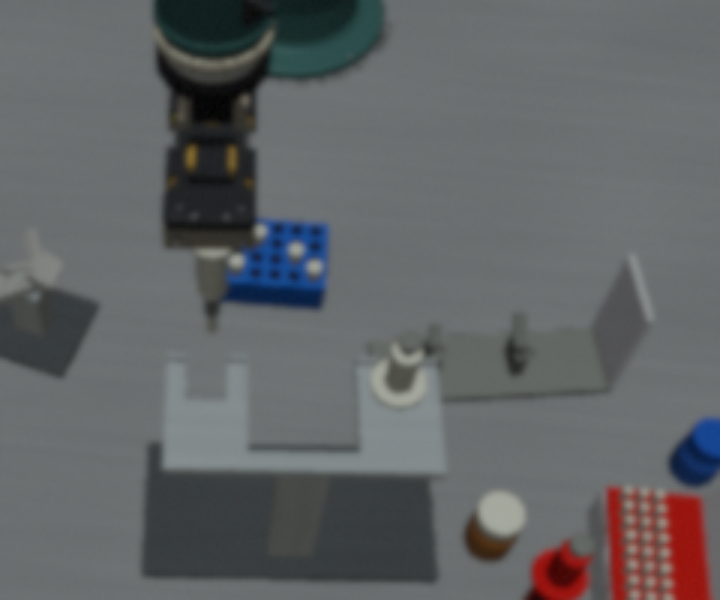

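View pics/pf_top.png

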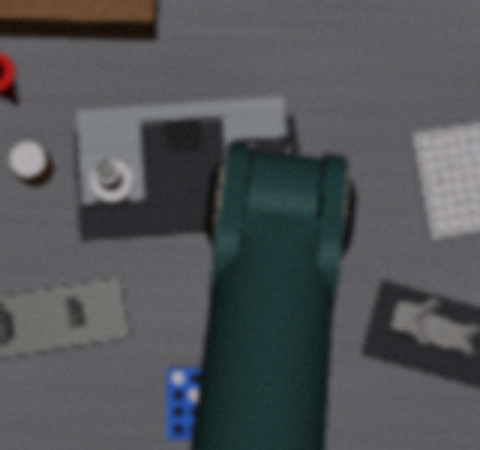

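Run:
```python
from h import *
X=np.load("pf_scene.npz")["X"]; sy=np.array([-sx[1],sx[0],0])
Q=X.reshape(-1,3)-[.5133,-.0385,0]; u=Q@sx; v=Q@sy; z=X.reshape(-1,3)[:,2]
k0=(abs(u)<.035)&(abs(v)<.035)
for lo,hi in ((.10,.12),(.12,.135),(.138,.165),(.17,.185),(.185,.2),(.2,.215),(.215,.23),(.23,.236),(.236,.242),(.242,.25)):
    k=k0&(z>lo)&(z<hi)
    if k.sum(): print(lo,hi,k.sum(),"v rng",np.percentile(v[k],[3,50,97]).round(4),"u max",np.percentile(u[k],[50,95]).round(4))
# slot in scene
Q=X.reshape(-1,3)-seat; u=Q@sx; v=Q@sy
k=(abs(z-.186)<.009)&(u>-.017)&(u<.010)&(abs(v)<.045)
print("prongs",np.percentile(v[k&(v<0)],[2,98]),np.percentile(v[k&(v>0)],[2,98]))
for a,b in ((-.02,-.008),(-.008,.002),(.002,.012)):
    kk=(abs(z-.186)<.009)&(u>a)&(u<b)&(abs(v)<.045); print(a,np.percentile(v[kk&(v<0)],[2,98]).round(4),np.percentile(v[kk&(v>0)],[2,98]).round(4))
k=(abs(z-.186)<.009)&(abs(v)<.012)&(u<.04); print("back",np.percentile(u[k],[0,3]))
k=(abs(z-.186)<.012)&(abs(abs(v)-.024)<.006)&(u<.0); print("front",np.percentile(u[k],[0,3]))
```

```text
0.1 0.12 12 v rng [-0.0003  0.0024  0.0076] u max [0.0034 0.0056]
0.12 0.135 11 v rng [-0.0004  0.0048  0.0091] u max [0.0048 0.0064]
0.138 0.165 27 v rng [-0.0031  0.0022  0.0097] u max [0.0056 0.0082]
0.17 0.185 33 v rng [-0.0082  0.002   0.0143] u max [0.0105 0.013 ]
0.185 0.2 35 v rng [-0.0082  0.0043  0.0141] u max [0.0103 0.0134]
0.2 0.215 36 v rng [-0.0082  0.0029  0.0139] u max [0.0108 0.0129]
0.215 0.23 24 v rng [-0.0064  0.0028  0.0142] u max [0.011  0.0131]
0.236 0.242 14 v rng [-0.0093  0.0051  0.0194] u max [0.0188 0.0214]
0.242 0.25 29 v rng [-0.0106  0.0016  0.0159] u max [0.018  0.0211]
prongs [-0.02996109 -0.01531472] [0.01760224 0.03195547]
-0.02 [-0.03   -0.0156] [0.0175 0.0319]
-0.008 [-0.0297 -0.0153] [0.0177 0.0319]
0.002 [-0.0294 -0.0161] [0.0178 0.032 ]
back [-0.09528507 -0.09292365]
front [-0.02171201 -0.01986458]
```

The pipette hangs upright in the hand, nose at (212,325) in the crop. It sits 3.0 mm to +y of the TCP, and the slot centre measures +1.1 mm in the same camera. I'll shift by −1.9 mm, go in over the lips and stop above the seat for a check.

Run:
```python
from h import *
sy=np.array([-sx[1],sx[0],0]); S=seat-.0019*sy
f0=env.sense()["wrist_force"]
def at(u,zc): return np.array([*(S+u*sx)[:2],zc+.0135])
env.movel(at(-.10,.203),rate=.15)
for u in (-.05,-.03,-.015,0):
    env.movel(at(u,.203),rate=.08); f=env.sense()["wrist_force"]-f0; print(u,f.round(1))
    if np.linalg.norm(f)>8: break
st(); print("cmd",at(u,.203))
p,d,X=cloud("scene"); np.savez("in.npz",X=X)
cv2.imwrite("pics/in.png",cv2.resize(p[:,:,::-1][120:240,210:350],None,fx=5,fy=5))
Q=X.reshape(-1,3)-seat; u=Q@sx; v=Q@sy; z=Q[:,2]+seat[2]
for lo,hi in ((.203,.21),(.21,.215),(.08,.1),(.1,.12),(.12,.17)):
    k=(abs(u)<.03)&(abs(v)<.03)&(z>lo)&(z<hi)
    if k.sum(): print(lo,k.sum(),np.percentile(v[k],[3,50,97]).round(4),np.percentile(u[k],[5,95]).round(4))
k=(abs(z-.186)<.006)&(u>-.017)&(u<.010)&(abs(v)<.045)
print("prongs",np.percentile(v[k&(v<0)],[2]),np.percentile(v[k&(v>0)],[98]))
```

```text
-0.05 [-0.4 -0.  -0.5]
-0.03 [-0.3 -1.  -1.3]
-0.015 [-0.9  0.4 -1.6]
0 [ 0.2 -0.2 -1. ]
t 28.7 tcp [ 0.6122 -0.0309  0.2163] w 0.0228 F [ 0.3 -0.2 -1.3] q [-0.26  0.41  0.34  1.71 -0.15  1.04  0.22]
cmd [ 0.61238023 -0.03089143  0.2165    ]Traceback (most recent call last):
  File "<stdin>", line 17, in <module>
    return _quantile_unchecked(
        a, q, axis, out, overwrite_input, method, keepdims, weights)
    return _ureduce(a,
                    func=_quantile_ureduce_func,
    ...<5 lines>...
                    overwrite_input=overwrite_input,
                    method=method)
    r = func(a, **kwargs)
    result = _quantile(arr,
                       quantiles=q,
    ...<2 lines>...
                       out=out,
                       weights=wgt)
    slices_having_nans = np.isnan(arr[-1, ...])
                                  ~~~^^^^^^^^^
IndexError: index -1 is out of bounds for axis 0 with size 0
```

View pics/in.png

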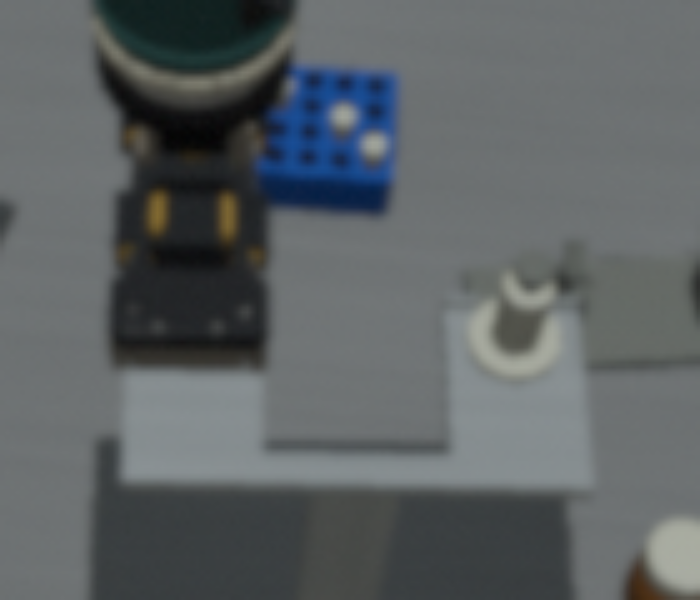

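The hand hides the pipette here, but it went in over the lips with no contact force. Lowering with force watched.

Run:
```python
from h import *
f0=env.sense()["wrist_force"]; p=env.sense()["ee_pos"].copy(); p[:2]=[.61238,-.03089]
for z in (.208,.204,.202,.2005,.199,.1975,.196,.1945):
    env.movel([p[0],p[1],z],rate=.04); f=env.sense()["wrist_force"]-f0; print(z,f.round(1))
    if f[2]>4 or np.linalg.norm(f)>10: break
env.pause(.2); st()
```

```text
0.208 [ 0.1 -0.5 -0.4]
0.204 [ 0.3  0.6 -0.2]
0.202 [-0.7 -0.6  0.4]
0.2005 [-0.5  0.8  0.4]
0.199 [ 0.1 -0.2  0. ]
0.1975 [-3.5  0.   8.6]
t 30.57 tcp [ 0.6125 -0.0309  0.1989] w 0.0228 F [-2.7  0.4  6.9] q [-0.26  0.43  0.33  1.73 -0.16  1.01  0.23]
```

Contact at TCP z 0.199, which is collar on plate; a lip contact would show 5 mm higher. Release and withdraw upward.

Run:
```python
from h import *
effector.release(); st()
p=env.sense()["ee_pos"]
env.movel(p+[0,0,.14],rate=.15)
env.movel(p+[-.17,0,.2],rate=.3); st()
q=env.sense()["joint_positions"]
env.goto_joints(np.array([-1.0,*q[1:]])); st()
for c in ("scene","top"):
    snap(c,"fin_"+c,(90,270,170,410) if c=="scene" else (110,260,120,320),3)
    for n in ("pipette","pipette_tip","pipette_head","spare","jar","tub","fork_free"):
        for r in tip_of(c,n)[:3]: print(c,n,np.round(r["at"],3),round(r["score"],2))
```

```text
t 31.66 tcp [ 0.6123 -0.0309  0.1975] w 0.0918 F [ 0.4 -1.5  0.4] q [-0.26  0.43  0.33  1.73 -0.16  1.01  0.23]
t 33.49 tcp [ 0.4429 -0.0308  0.397 ] w 0.0921 F [0.8 0.2 0.4] q [-0.34 -0.06  0.32  1.84  0.02  1.36  0.07]
t 34.6 tcp [0.3699 0.2461 0.3966] w 0.0919 F [ 0.6 -0.3 -0.2] q [-1.   -0.06  0.32  1.84  0.02  1.36  0.07]
scene pipette [ 0.613 -0.03   0.187] 0.81
scene pipette_head [ 0.613 -0.027  0.253] 0.83
scene pipette_head [ 0.663 -0.434  0.   ] 0.44
scene pipette_head [ 0.461 -0.242  0.   ] 0.22
scene spare [0.727 0.254 0.132] 0.72
scene spare [0.596 0.118 0.185] 0.65
scene jar [ 0.644  0.227 -0.   ] 0.93
scene jar [ 0.548  0.415 -0.001] 0.81
scene tub [ 0.666 -0.43   0.002] 0.69
scene fork_free [ 0.616 -0.029  0.188] 0.74
scene fork_free [ 0.552 -0.042  0.18 ] 0.18
top pipette [ 0.612 -0.028  0.187] 0.63
top pipette_tip [ 0.609 -0.027  0.052] 0.46
top pipette_tip [0.461 0.221 0.003] 0.2
top pipette_head [ 0.618 -0.028  0.258] 0.67
top pipette_head [0.605 0.047 0.005] 0.39
top spare [0.604 0.12  0.183] 0.54
top spare [0.721 0.252 0.13 ] 0.45
top jar [0.548 0.416 0.002] 0.76
top jar [0.644 0.23  0.001] 0.52
top tub [ 0.659 -0.428 -0.001] 0.87
top tub [ 0.44  -0.304  0.042] 0.29
```

View pics/fin_scene.png

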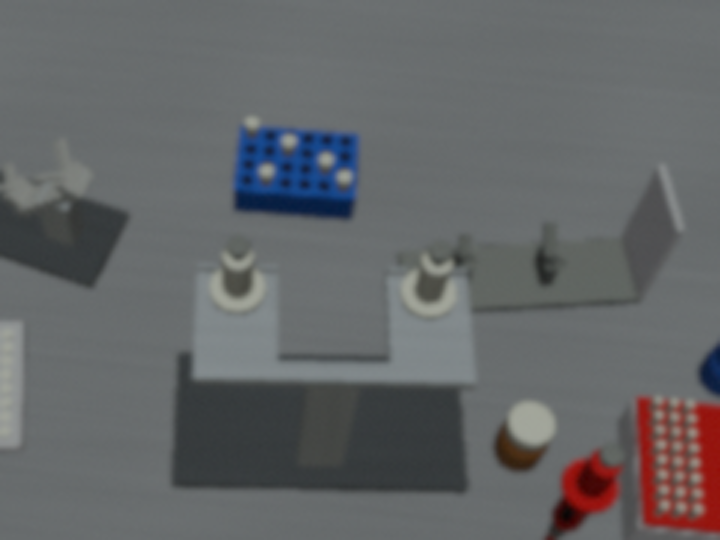

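View pics/fin_top.png

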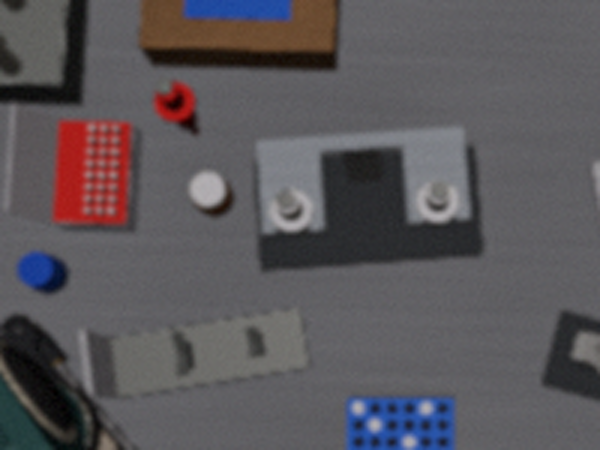

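Both pictures show the pipette hanging upright in the formerly empty fork, at (238,270) in the scene crop, beside the unmoved spare at (430,275). The jar stands, and the arm is clear.

```bash
python3 -c "
from h import *
workorder.finish_job(); st()"
```

```text
the job is handed in; nothing more can be done
the job is handed in; nothing more can be done
```

The job is done and handed in at about 35 s of the 69 s allowed. I picked the pipette out of the cradle by its handle and laid it in the V-rest at 45°, button up, with its collar just above the upper V. I let go of it there, took it again by its upper handle from the button end, and hung it by its collar in the empty fork.

- **In the rest:** after release, both cameras showed it seated, with measured points within about 5 mm of the expected seat.
- **In the fork:** the collar touched the plate at the expected height, with about 9 N of contact force. Afterwards the networks put the collar at (0.612, −0.029, 0.187). The head came out nearly straight above it, at 0.253 to 0.258 m.
- **The rest of the scene:** the spare was still hanging, and the jar and tub were standing where they started. The arm was clear of everything.
- **Checks that disagreed or failed:**
  - For the seat, the networks and my depth fit differed by about 3 mm in y. I used the depth fit, together with the pipette's position in the hand measured by the same camera.
  - One check above the seat failed because the hand hid the pipette, so I lowered it by force instead.
  - The state printout after handing in was refused, so I have no readings after that point.

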